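# Dispense one tissue cassette with one turn of the handwheel

### The job

Dispense one tissue cassette: with the fingertips against the upright black grip on the dispenser's handwheel, push the wheel round clockwise (seen from above), not the other way, through exactly one full turn, so that the pusher delivers the lowest cassette onto the ledge and draws back, and the grip stands beside its index pin again. Only push the grip, do not pinch it, and do not run on into a second turn, which would jam the next cassette against the first. Leave the delivered cassette lying on the ledge, keep your hands off all the cassettes, and disturb nothing else on the bench.

Things in the scene. Friction and masses are not known exactly. Their poses are not given: they have to be found in the camera images.
- dispenser: hand-cranked cassette dispenser, fixed to the bench: white base 120 x 250 mm, handwheel over a clear cover, then magazine and ledge. Origin on the bench under the wheel's vertical axis; z up; +y runs from the wheel to the magazine and ledge, the way cassettes come out; -x is the operator's side. A connecting rod under the cover sends the pusher out and back once per turn
- axis_top (a point): point on the wheel's axis, at the top of the hub, 72 mm above the bench
- index (a point): tip of the thin upright steel index pin beside the wheel, 70 mm above the bench, 81 mm from the axis on the dispenser's -x side: it marks the home place of the grip, just outside it. The fingers pass above it
- magazine (a point): centre of the top of the open aluminium magazine that holds the stack, 49 x 36 mm outside, 66 mm high, 99 mm from the wheel's axis along the dispenser's +y; lower than the grip, so the fingers pass above it
- handwheel (a joint): angle of the grey three-spoked handwheel (137 mm over the rim, rim top 71 mm above the bench, vertical axis): 0 at the start (grip at the index pin, pusher back), grows clockwise seen from above, 6.283 after one turn. No stops; dry friction about 0.15 N m (some 3 N at the grip); stays where it is left
- grip_mid (a point): centre of the wheel's upright black grip, 97 mm above the bench, 62 mm from the wheel's axis: a round handle, 25 mm thick, from 72 to 122 mm above the bench, free to spin on its pin. It stands at the far end of one spoke
- pusher (a joint): travel of the pusher plate that shoves out the lowest cassette: 0 fully back (m), about 0.042 fully out at half a turn
- ledge (a point): point on the ledge where the middle of the delivered cassette comes to lie (its middle, 139 mm from the wheel's axis), at the height of the ledge's surface, 16 mm above the bench
- cassette_a: white plastic tissue cassette 40 x 28 x 7 mm, origin at the centre of its underside, flat; number 1 from the bottom of the stack of seven in the magazine; the one to be delivered
- cassette_b: white plastic tissue cassette 40 x 28 x 7 mm, origin at the centre of its underside, flat; number 2 from the bottom of the stack of seven in the magazine
- cassette_c: white plastic tissue cassette 40 x 28 x 7 mm, origin at the centre of its underside, flat; number 3 from the bottom of the stack of seven in the magazine
- cassette_d: white plastic tissue cassette 40 x 28 x 7 mm, origin at the centre of its underside, flat; number 4 from the bottom of the stack of seven in the magazine
- cassette_e: white plastic tissue cassette 40 x 28 x 7 mm, origin at the centre of its underside, flat; number 5 from the bottom of the stack of seven in the magazine
- cassette_f: white plastic tissue cassette 40 x 28 x 7 mm, origin at the centre of its underside, flat; number 6 from the bottom of the stack of seven in the magazine
- cassette_g: white plastic tissue cassette 40 x 28 x 7 mm, origin at the centre of its underside, flat; number 7 from the bottom of the stack of seven in the magazine
- timer: bystander: white bench timer 66 x 64 x 19 mm, lying in front of the handwheel; origin at the centre of its underside
- petri_dish: bystander: clear petri dish, 60 mm across, 13 mm high, in front of the magazine; origin at the centre of its underside
- jar: bystander: specimen jar, 51 mm across, 54 mm high, behind the wheel; origin at the centre of its underside
- marker: bystander: black marker pen 135 mm long, lying behind the magazine; origin at the centre of its underside
- log_book: bystander: black log book 150 x 106 x 10 mm on the bench, left; origin at the centre of its underside
- forceps: bystander: steel forceps 132 mm long on the bench, far left; origin at the centre of its underside
Mind the look-alikes: they are no part of the job. What is shaped like the cassette_g but green is not meant.

How it is judged (in metres and radians):
On the way, in this order (a step that is already met when the one before it is completed fails the run):
1. the wheel is half round and the pusher has put the lowest cassette out on the ledge (value of joint handwheel above 3 rad and y of cassette_a in the frame of dispenser above 0.128 m), for 0.05 s.
2. the wheel has come round to its home place and the pusher is back (value of joint handwheel above 6.0232 rad and value of joint pusher below 0.003 m), for 0.2 s.
At the end, for the whole second after the job is handed in: wheel still, one turn (6.283 rad) clockwise from its start within 0.26 rad; pusher within 3 mm of fully back; lowest cassette flat and still on the ledge, its centre 128 to 156 mm from the axis; the next one down on the magazine floor, the other five above it (all of step 2 and value of joint handwheel below 6.5432 rad and velocity of joint handwheel between -0.05 and 0.05 rad/s and y of cassette_a in the frame of dispenser between 0.128 and 0.156 m and z of cassette_a in the frame of dispenser between 0.012 and 0.019 m and angle between cassette_a's own z axis and vertical below 0.1 rad and y of each of cassette_b, cassette_c, cassette_d, cassette_e, cassette_f, cassette_g in the frame of dispenser below 0.105 m and z of cassette_b in the frame of dispenser below 0.0185 m and linear speed of each of cassette_a, cassette_b below 0.01 m/s); the robot touches nothing.
It fails at once if the wheel is turned backwards by more than 0.3 rad (value of joint handwheel below -0.3 rad).
It fails at once if the wheel is turned on more than 0.4 rad into a second turn (value of joint handwheel above 6.6832 rad).
It fails at once if the grip is pinched or rammed (more than 30 N between the fingers and the wheel) (contact force between the fingers and handwheel above 30 N).
It fails at once if the robot touches a cassette, or one is lifted (contact force between any of the arm, the fingers and cassette_a above 0.3 N or contact force between any of the arm, the fingers and cassette_b above 0.3 N or contact force between any of the arm, the fingers and cassette_c above 0.3 N or contact force between any of the arm, the fingers and cassette_d above 0.3 N or contact force between any of the arm, the fingers and cassette_e above 0.3 N or contact force between any of the arm, the fingers and cassette_f above 0.3 N or contact force between any of the arm, the fingers and cassette_g above 0.3 N or z of any of cassette_a, cassette_b, cassette_c, cassette_d, cassette_e, cassette_f, cassette_g in the frame of dispenser above 0.06 m or z of cassette_a in the frame of dispenser above 0.03 m).
It fails at once if a bystander is moved by more than 15 mm (distance of any of timer, petri_dish, jar, marker, log_book, forceps from where it was at the start of the episode above 0.015 m).
It also fails if it takes over 51 s, if anything falls off the work surface, if the arm or the gripper's body presses on something with over 40 N, if the wrist force passes 120 N, or if a joint passes its speed limit or range.

### The arm

A 7-joint arm with a two-finger parallel gripper is mounted at the origin on a cart in front of the work surface, level with it; the furniture and walls round the work are solid. World frame = base frame: x ahead of the robot, y to its left, z up, the work surface at z = 0. Lengths are in mm, angles in rad, forces in N, time in s.
With the tool pointing down it reaches from about 425 to 1025 mm from the base axis. Payload 9.4 kg.
Tool frame: the origin (TCP) lies midway between the tips of the shut fingers; the grasp point (between the pads) lies bot.pinch_z behind it (bot.pinch_z is the distance from the TCP to the grasp point, in mm); z points along the fingers, y is the line along which they close (so a half turn about z gives the same grasp; the last joint's range is limited). The gripper opens to 85 mm and grips with 20 to 120 N. Pads are 22 mm wide; open, the fingers measure 114 mm over their backs; the gripper's body (76 mm by 85 mm) begins 54 mm behind the grasp point. The pads swing forward as they close: fully open they stand 13 mm farther back than shut.
Start: joints at [-1.299, 0.599, -0.003, 1.599, 0.002, 0.943, -0.08], TCP at [247.787, 681.341, 231.275] pointing down, gripper open.
Joint ranges: [-2.57, 2.57], [-0.35, 1.97], [-1.29, 1.29], [0.11, 2.56], [-1.05, 4.19], [0.11, 1.86], [-2.63, 2.63]. Speed limits (rad/s): [2.22, 2.22, 3.01, 3.01, 3.14, 3.14, 3.14].

### API

Orientations are given as a rotation vector (axis times angle).
In Python, from workcell import bot gives the robot as it stands. The module is installed in compiled form; this text tells all that it offers.
- The arm moves only by the shell command python3 -m jog 'ROWS' [OPENING] [FORCE]. ROWS is JSON, a list of rows, each an object of numbers: "dx", "dy", "dz": the shift along the world's x, y, z in m; "turn": the turn about the world's z in degrees. In form: [{"dx": .., "dy": .., "dz": .., "turn": ..}, ...]. A call has exactly 10 rows; each row is the pose to reach, as a shift and turn from the pose commanded when the call began; what a row does not reach only later rows make up. A row lasts 1/8 s, in which the tool goes at most 62.5 mm and 10.7 degrees, less where a joint would pass 70% of its speed; a pose out of reach is approached as far as the arm can. A call with a gripper value outside its range is refused whole. OPENING is the closure in counts, from 0 (fully open) to 255 (shut), set as the call begins (- or left out, the last holds). The fingers move at their own pace and stop on an object; FORCE is the grip in N (left out, the last holds). Time passes only in rows, so rows that repeat a pose let the fingers close, or fill a call up. It gives the time, the measured TCP pose, the force, the opening and the grip force at its end, in the units of the state.
- bot.state(): the state, without advancing time (a new reading comes with each control period).
- bot.snapshot(name): name is "scene" or "top" or "wrist"; returns the picture (420x560x3 uint8, red, green, blue); there is no depth.
- bot.camera_info(name): a dict with "vertical_fov" (degrees; the focal length in pixels is half the picture's height over the tangent of half this angle, whatever the lens; pixels are square), "cx", "cy" (the principal point, pixels), "D" ([k1, k2, p1, p2, k3] as OpenCV has them; the pictures are not rectified), "view" (4x4, takes a point from world to camera coordinates). Camera axes: x right, y down, z forward; pixel columns grow to the right and rows downward; lengths in mm; the calibration is good to about 2 mm. A picture is of the moment at which its call begins: read the wrist's pose just before it. camera_info takes no time and is no camera call; for the wrist camera it gives the pose at the moment of the call.
- bot.close_job(): hands the job in; it is judged then, once.
The state is a dict: "time_s": time; "qpos": joint angles; "joint_vel": joint speeds; "effort": joint torques, N m; "eef_pos": TCP position; "tool_rot": TCP orientation; "wrist_force": force on the tool from outside, world axes, zero at the start; "ft_torque": the same for the moment, N m; "gripper_width": opening from 0.0 (shut) to 1.0 (fully open); "grip_force": force on a finger pad.
Only numpy, scipy, OpenCV 4.12 (cv2) and the standard library are available. Lean on these libraries where they do the work, as an engineer would, in place of code of your own. Each camera call takes 0.05 s, during which the arm holds its last target. There are 200 camera calls.

## Working session

There is one attempt and no reset: what is moved stays moved. The work goes in short steps, Python scripts to look and compute and a shell command to move; the robot and the scene stay as the last step left them, time stands still between calls to the robot, and variables do not carry over. Pictures are saved under pics/ and viewed, at most 10 in all, crops included, and the job is handed in when it is done.

```bash
mkdir -p pics; python3 - <<'E'
from workcell import bot
import cv2,numpy as np
s=bot.state();print(s['time_s'],s['eef_pos'],s['tool_rot'],bot.pinch_z)
for n in("scene","top"):
    im=bot.snapshot(n);cv2.imwrite(f"pics/{n}0.png",im[:,:,::-1]);np.save(n+"0.npy",im)
    c=bot.camera_info(n);print(n,c)
E
```

```text
0.0 [247.63760641 680.86947012 230.39843215] [-5.45046783e-01 -3.09381746e+00  2.55225792e-03] 18.700000000000003
scene {'vertical_fov': 50.38822052710451, 'cx': 284.0038295684062, 'cy': 204.45034126075018, 'D': array([-0.1362492,  0.       ,  0.       ,  0.       ,  0.       ]), 'view': array([[-7.66508849e-01, -6.42067907e-01,  1.45940981e-02,
         5.94340664e+02],
       [-3.38307226e-01,  3.84351326e-01, -8.58965819e-01,
         1.78248073e+02],
       [ 5.45905125e-01, -6.63342190e-01, -5.11824905e-01,
         1.01307954e+03],
       [ 0.00000000e+00,  0.00000000e+00,  0.00000000e+00,
         1.00000000e+00]])}
top {'vertical_fov': 42.962432218812545, 'cx': 280.6722112550907, 'cy': 220.0873665688298, 'D': array([0.02528752, 0.        , 0.        , 0.        , 0.        ]), 'view': array([[ 2.48334109e-02, -9.99630279e-01, -1.10728032e-02,
         2.25527256e+02],
       [-9.98858796e-01, -2.43591834e-02, -4.10820643e-02,
         5.77947285e+02],
       [ 4.07971510e-02,  1.20803747e-02, -9.99094418e-01,
         1.30130759e+03],
       [ 0.00000000e+00,  0.00000000e+00,  0.00000000e+00,
         1.00000000e+00]])}
```

View pics/scene0.png

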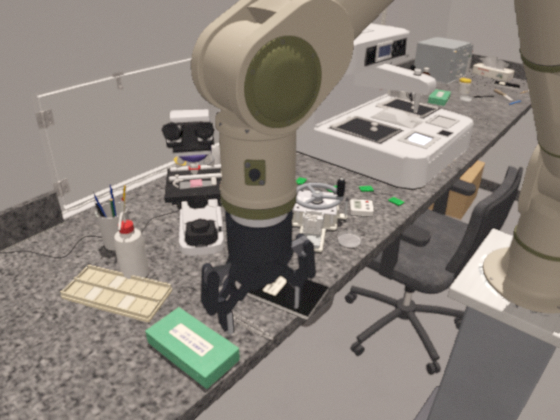

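View pics/top0.png

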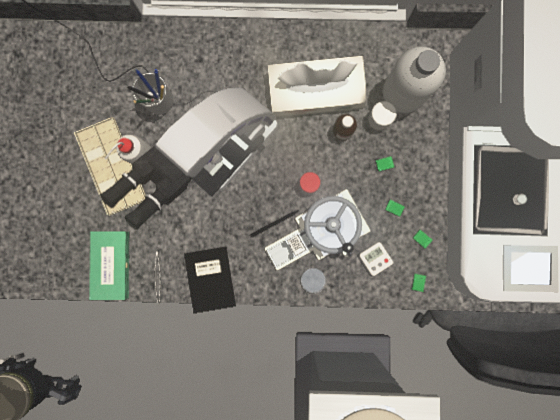

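The top view shows the handwheel at about (333,225), its black grip at (347,249), the magazine and ledge at about (288,250), the timer at (377,260), the petri dish at (313,280), the jar's red lid at (310,182), and the marker at (275,223). The scene view shows the wheel at (316,193) and the grip at (341,187).

What could be taken for the grip: the grip itself (347,249), the marker (275,223), the dark bottle (345,125) and the wheel hub (333,225). Green cassettes lie at (385,163), (395,208), (423,239) and (419,283). By the description I choose (347,249), upright and black at the end of a spoke. A close crop will check it.

```bash
cat > h.py <<'E'
import cv2,numpy as np
from workcell import bot
def K(c):
    f=210/np.tan(np.radians(c['vertical_fov']/2));return np.array([[f,0,c['cx']],[0,f,c['cy']],[0,0,1]])
def ray(c,p):
    u=cv2.undistortPoints(np.array([[p]],float),K(c),np.array(c['D']))[0,0]
    R,t=c['view'][:3,:3],c['view'][:3,3];d=R.T@np.r_[u,1];return -R.T@t,d/np.linalg.norm(d)
def plane(c,p,z):
    o,d=ray(c,p);return o+d*(z-o[2])/d[2]
def tri(rs):
    A=sum(np.eye(3)-np.outer(d,d) for o,d in rs);b=sum((np.eye(3)-np.outer(d,d))@o for o,d in rs);return np.linalg.solve(A,b)
def proj(c,P):
    R,t=c['view'][:3,:3],c['view'][:3,3];return cv2.projectPoints(np.atleast_2d(np.array(P,float)),cv2.Rodrigues(R)[0],t,K(c),np.array(c['D']))[0][:,0]
E
python3 - <<'E'
from h import *
a=cv2.imread("pics/top0.png")[170:300,250:390];b=cv2.imread("pics/scene0.png")[165:255,280:380]
cv2.imwrite("pics/crop.png",np.hstack([cv2.resize(a,(420,390),interpolation=3),cv2.resize(b,(380,342),interpolation=3)] if 0 else [cv2.resize(a,(420,390),interpolation=3),cv2.copyMakeBorder(cv2.resize(b,(380,342),interpolation=3),0,48,0,0,0)]))
E
```

```text
(no output)
```

View pics/crop.png

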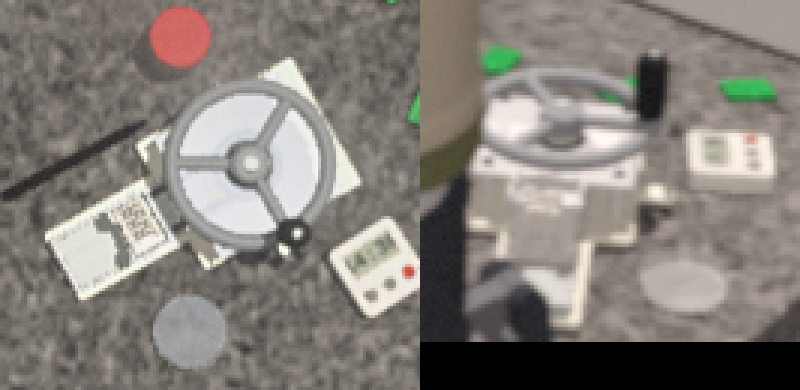

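The crop confirms the upright black grip at the end of the front-right spoke: top camera (347.3,247.7), scene camera top end (341.3,179.5). The hub is at (333.3,224) in the top view and (317.4,196) in the scene view.

```bash
python3 - <<'E'
from h import *
T=bot.camera_info("top");S=bot.camera_info("scene")
im=np.load("top0.npy")
print("hub tri",tri([ray(T,(333.3,224)),ray(S,(317.4,196))]))
print("grip top tri",tri([ray(T,(347.3,247.7)),ray(S,(341.3,180))]))
# rim: gray ring mask -> enclosing circle
g=im.astype(int);m=((g.max(2)-g.min(2)<22)&(g.mean(2)>105)&(g.mean(2)<160)).astype(np.uint8)
m[:165]=0
cs=cv2.HoughCircles(cv2.medianBlur(cv2.resize(im[170:300,250:390,1],None,fx=4,fy=4,interpolation=3),5),cv2.HOUGH_GRADIENT,1,40,param1=80,param2=30,minRadius=85,maxRadius=125)
print(cs)
for c in cs[0][:3]:
    p=(250+(c[0]+.5)/4-.5,170+(c[1]+.5)/4-.5);print(p,c[2]/4,plane(T,p,71))
A=plane(T,(333.3,224),72);G=plane(T,(347.3,247.7),122);print("A",A,"G",G,np.linalg.norm((G-A)[:2]),np.degrees(np.arctan2(*(G-A)[1::-1])))
# ledge/base white corners: crop (45,232)(83,298) outer ledge end
for q in [(45,232),(83,298),(290,58),(360,183)]:
    print(plane(T,(250+q[0]/3,170+q[1]/3),14))
for n,q,z in [("jar",(181,37),54),("jaredge",(181,5),54),("dish",(189,331),13),("timer",(378,267),19)]: print(n,plane(T,(250+q[0]/3,170+q[1]/3),z))
E
```

```text
hub tri [563.43547926 114.04520111  63.40444433]
grip top tri [508.93840787  86.58133021 120.72560441]
[[[333.5 217.5  94.6]
  [270.5 322.5 115.6]
  [299.5 239.5 111.2]
  [112.5 282.5 103.5]
  [147.5 323.5 117.8]
  [219.5 399.5 103.5]
  [127.5 371.5 110.1]
  [243.5 263.5  94.7]]]
(np.float32(333.0), np.float32(224.0)) 23.65 [563.65582186 115.76880319  71.        ]
(np.float32(317.25), np.float32(250.25)) 28.9 [501.12457168 151.39581436  71.        ]
(np.float32(324.5), np.float32(229.5)) 27.8 [550.2358113  135.44332155  71.        ]
A [563.63716606 115.15146109  72.        ] G [509.26892309  86.93967917 122.        ] 61.25202431122781 -152.575117779767
[504.26929047 276.50357344  14.        ]
[451.19742235 244.03646157  14.        ]
[651.93329939  79.05601261  14.        ]
[550.74475093  19.91907021  14.        ]
jar [662.62129596 170.51213756  54.        ]
jaredge [688.23190935 171.09568386  54.        ]
dish [426.51258847 156.84928217  13.        ]
timer [482.73833628   4.92105247  19.        ]
```

```bash
python3 -m jog '[{"dx":0.01,"dy":-0.02,"dz":0,"turn":-2},{"dx":0.03,"dy":-0.06,"dz":0,"turn":-6},{"dx":0.05,"dy":-0.105,"dz":0,"turn":-10},{"dx":0.07,"dy":-0.147,"dz":0,"turn":-15},{"dx":0.09,"dy":-0.19,"dz":0,"turn":-20},{"dx":0.11,"dy":-0.232,"dz":0,"turn":-25},{"dx":0.13,"dy":-0.275,"dz":0,"turn":-30},{"dx":0.15,"dy":-0.317,"dz":0,"turn":-35},{"dx":0.17,"dy":-0.36,"dz":0,"turn":-39},{"dx":0.19,"dy":-0.4,"dz":0,"turn":-42.6}]' 255 20 && python3 -m jog '[{"dx":0.02,"dy":-0.04,"dz":0,"turn":0},{"dx":0.04,"dy":-0.08,"dz":0,"turn":0},{"dx":0.06,"dy":-0.125,"dz":0,"turn":0},{"dx":0.08,"dy":-0.165,"dz":0,"turn":0},{"dx":0.1,"dy":-0.21,"dz":0,"turn":0},{"dx":0.107,"dy":-0.225,"dz":-0.02,"turn":0},{"dx":0.107,"dy":-0.225,"dz":-0.05,"turn":0},{"dx":0.107,"dy":-0.225,"dz":-0.07,"turn":0},{"dx":0.107,"dy":-0.225,"dz":-0.07,"turn":0},{"dx":0.107,"dy":-0.225,"dz":-0.07,"turn":0}]'
python3 - <<'E'
from h import *
s=bot.state();print(s['time_s'],s['eef_pos'],s['tool_rot'],s['wrist_force'],s['qpos'],s['gripper_width'])
w=bot.camera_info("wrist");im=bot.snapshot("wrist");np.save("w1.npy",im);cv2.imwrite("pics/w1.png",im[:,:,::-1]);import pickle;pickle.dump(w,open("w1.pkl","wb"))
print(w['vertical_fov'],w['view'])
im=bot.snapshot("scene");cv2.imwrite("pics/s1.png",im[:,:,::-1])
E
```

```text
time_s: 1.35
eef_pos: [438.1, 279.7, 231.2]
tool_rot: [-1.635, -2.683, 0.0]
wrist_force: [1.0, 0.3, 0.5]
gripper_width: 0.004
grip_force: 0.0
time_s: 2.6
eef_pos: [545.0, 56.4, 161.8]
tool_rot: [1.632, 2.684, 0.0]
wrist_force: [-0.2, -0.1, -0.3]
gripper_width: -0.002
grip_force: 0.0
2.6 [545.04208279  56.360784   161.77853188] [1.63155472e+00 2.68433049e+00 2.33369926e-04] [-0.20528396 -0.13123296 -0.27811536] [-0.35250899  0.48995291  0.20668573  2.08183734 -0.17549233  0.58544868
  0.45564268] -0.001928639084020901
59.40664353976021 [[ 8.87532158e-01  4.60745619e-01  3.79163464e-04 -5.10195490e+02]
 [ 4.41447665e-01 -8.50593696e-01  2.85682207e-01 -2.10381330e+02]
 [ 1.31949340e-01 -2.53384765e-01 -9.58324336e-01  2.56370936e+02]
 [ 0.00000000e+00  0.00000000e+00  0.00000000e+00  1.00000000e+00]]
```

View pics/w1.png

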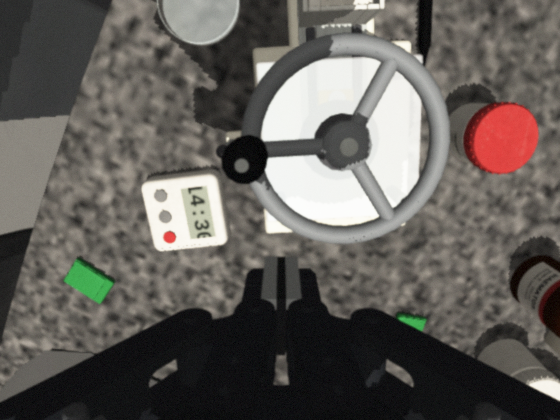

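View pics/s1.png

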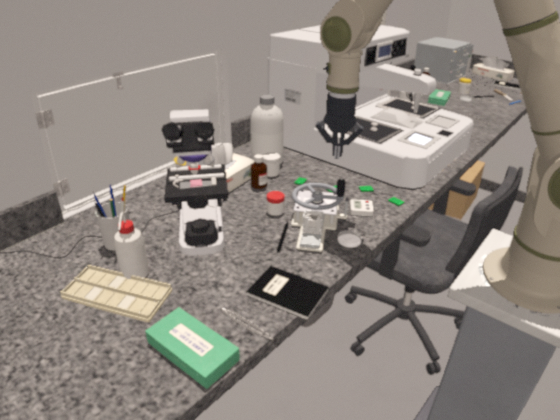

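The wrist view shows the hub top at (347,146), the grip top at about (243,160), and the shut fingers at (283,265), with clear space below them. The scene view shows the arm clear of everything. I'll check the axis and grip by rays across the two views.

```bash
python3 - <<'E'
from h import *
import pickle
w=pickle.load(open("w1.pkl","rb"));T=bot.camera_info("top")
print(w['cx'],w['cy'],w['D'])
print("A",plane(w,(347,146),72),tri([ray(w,(347,146)),ray(T,(333.3,224))]))
G=plane(w,(242,160),122);print("G",G,tri([ray(w,(242,160)),ray(T,(347.3,247.7))]))
A=np.array([563.6,115]);
for x in((255,160),(347,146)): pass
# waypoints: tool centre on r=62 circle, world angle
for a in range(0,361,6):
    pass
E
```

```text
280.85604935722023 208.81489356851242 [-0.07791045  0.          0.          0.          0.        ]
A [562.15289058 115.42564192  72.        ] [563.76085015 114.90860931  65.12172782]
G [508.05274997  86.16654246 122.        ] [508.83898124  88.4541623  134.53263402]
```

```bash
python3 - <<'E'
import numpy as np
A=np.array([563,115.2]);P=lambda t:A+62*np.array([np.cos(np.radians(t)),np.sin(np.radians(t))])
def tab(t0,ts,c0=None):
    c0=P(t0) if c0 is None else c0;print(t0,[tuple(np.round((P(t)-c0)/1000,4).tolist()) for t in ts])
tab('descent',[-107,-110,-115,-120,-123,-125],np.array([544.8,56.3]))
tab(-125,np.arange(-127,-146,-2))
for s in range(-145,-440,-60): tab(s,np.arange(s-6,s-61,-6))
E
```

```text
descent [(0.0001, -0.0004), (-0.003, 0.0006), (-0.008, 0.0027), (-0.0128, 0.0052), (-0.0156, 0.0069), (-0.0174, 0.0081)]
-125 [(-0.0018, 0.0013), (-0.0035, 0.0026), (-0.0051, 0.004), (-0.0067, 0.0054), (-0.0083, 0.0069), (-0.0098, 0.0085), (-0.0112, 0.0101), (-0.0126, 0.0118), (-0.014, 0.0135), (-0.0152, 0.0152)]
-145 [(-0.0034, 0.0055), (-0.0063, 0.0113), (-0.0085, 0.0174), (-0.0101, 0.0237), (-0.011, 0.0302), (-0.0112, 0.0366), (-0.0108, 0.0431), (-0.0096, 0.0495), (-0.0078, 0.0557), (-0.0054, 0.0618)]
-205 [(0.003, 0.0057), (0.0067, 0.0111), (0.0108, 0.0161), (0.0155, 0.0206), (0.0206, 0.0246), (0.0261, 0.028), (0.032, 0.0309), (0.0381, 0.0331), (0.0444, 0.0347), (0.0508, 0.0356)]
-265 [(0.0065, 0.0002), (0.013, -0.0002), (0.0194, -0.0014), (0.0256, -0.0031), (0.0316, -0.0056), (0.0373, -0.0086), (0.0427, -0.0122), (0.0477, -0.0164), (0.0522, -0.0211), (0.0562, -0.0262)]
-325 [(0.0034, -0.0055), (0.0063, -0.0113), (0.0085, -0.0174), (0.0101, -0.0237), (0.011, -0.0302), (0.0112, -0.0366), (0.0108, -0.0431), (0.0096, -0.0495), (0.0078, -0.0557), (0.0054, -0.0618)]
-385 [(-0.003, -0.0057), (-0.0067, -0.0111), (-0.0108, -0.0161), (-0.0155, -0.0206), (-0.0206, -0.0246), (-0.0261, -0.028), (-0.032, -0.0309), (-0.0381, -0.0331), (-0.0444, -0.0347), (-0.0508, -0.0356)]
```

```bash
python3 -m jog '[{"dx":0,"dy":0,"dz":-0.015,"turn":0},{"dx":0,"dy":0,"dz":-0.035,"turn":0},{"dx":0,"dy":0,"dz":-0.055,"turn":0},{"dx":0,"dy":0,"dz":-0.069,"turn":0},{"dx":-0.003,"dy":0.0006,"dz":-0.069,"turn":0},{"dx":-0.008,"dy":0.0027,"dz":-0.069,"turn":0},{"dx":-0.0128,"dy":0.0052,"dz":-0.069,"turn":0},{"dx":-0.0156,"dy":0.0069,"dz":-0.069,"turn":0},{"dx":-0.0174,"dy":0.0081,"dz":-0.069,"turn":0},{"dx":-0.0174,"dy":0.0081,"dz":-0.069,"turn":0}]' && python3 -m jog '[{"dx":-0.0018,"dy":0.0013,"dz":0,"turn":0},{"dx":-0.0035,"dy":0.0026,"dz":0,"turn":0},{"dx":-0.0051,"dy":0.004,"dz":0,"turn":0},{"dx":-0.0067,"dy":0.0054,"dz":0,"turn":0},{"dx":-0.0083,"dy":0.0069,"dz":0,"turn":0},{"dx":-0.0098,"dy":0.0085,"dz":0,"turn":0},{"dx":-0.0112,"dy":0.0101,"dz":0,"turn":0},{"dx":-0.0126,"dy":0.0118,"dz":0,"turn":0},{"dx":-0.014,"dy":0.0135,"dz":0,"turn":0},{"dx":-0.0152,"dy":0.0152,"dz":0,"turn":0}]'
python3 - <<'E'
from h import *
im=bot.snapshot("wrist");cv2.imwrite("pics/w2.png",im[:,:,::-1])
E
```

```text
time_s: 3.95
eef_pos: [527.4, 64.6, 92.4]
tool_rot: [1.631, 2.685, 0.0]
wrist_force: [0.0, 0.0, 0.4]
gripper_width: 0.001
grip_force: 0.0
time_s: 5.2
eef_pos: [512.0, 79.7, 92.3]
tool_rot: [-1.632, -2.685, 0.0]
wrist_force: [1.5, -2.3, -0.1]
gripper_width: 0.001
grip_force: 1.2
```

View pics/w2.png

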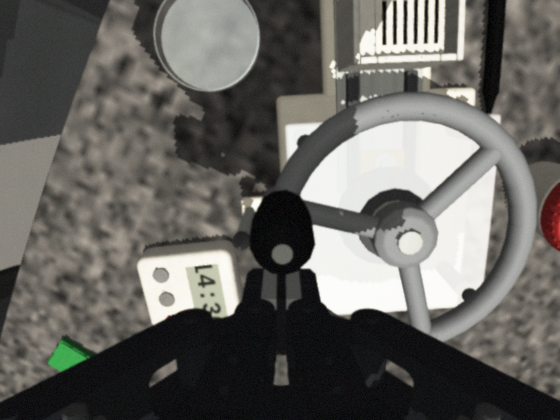

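The picture shows the fingertips against the grip at (282,250), just past the index pin, with the wheel turned slightly clockwise. The force is about 2.7 N, as expected, so I'll go on round.

```bash
python3 -m jog '[{"dx":-0.0034,"dy":0.0055,"dz":0,"turn":0},{"dx":-0.0063,"dy":0.0113,"dz":0,"turn":0},{"dx":-0.0085,"dy":0.0174,"dz":0,"turn":0},{"dx":-0.0101,"dy":0.0237,"dz":0,"turn":0},{"dx":-0.011,"dy":0.0302,"dz":0,"turn":0},{"dx":-0.0112,"dy":0.0366,"dz":0,"turn":0},{"dx":-0.0108,"dy":0.0431,"dz":0,"turn":0},{"dx":-0.0096,"dy":0.0495,"dz":0,"turn":0},{"dx":-0.0078,"dy":0.0557,"dz":0,"turn":0},{"dx":-0.0054,"dy":0.0618,"dz":0,"turn":0}]' && python3 -m jog '[{"dx":0.003,"dy":0.0057,"dz":0,"turn":0},{"dx":0.0067,"dy":0.0111,"dz":0,"turn":0},{"dx":0.0108,"dy":0.0161,"dz":0,"turn":0},{"dx":0.0155,"dy":0.0206,"dz":0,"turn":0},{"dx":0.0206,"dy":0.0246,"dz":0,"turn":0},{"dx":0.0261,"dy":0.028,"dz":0,"turn":0},{"dx":0.032,"dy":0.0309,"dz":0,"turn":0},{"dx":0.0381,"dy":0.0331,"dz":0,"turn":0},{"dx":0.0444,"dy":0.0347,"dz":0,"turn":0},{"dx":0.0508,"dy":0.0356,"dz":0,"turn":0}]'
python3 - <<'E'
from h import *
im=bot.snapshot("wrist");cv2.imwrite("pics/w3.png",im[:,:,::-1])
E
```

```text
time_s: 6.5
eef_pos: [506.4, 141.9, 92.2]
tool_rot: [-1.631, -2.684, 0.001]
wrist_force: [-2.7, -2.8, -0.3]
gripper_width: -0.002
grip_force: 1.6
time_s: 7.75
eef_pos: [558.2, 177.6, 92.3]
tool_rot: [1.631, 2.685, 0.001]
wrist_force: [-2.0, 1.5, -1.1]
gripper_width: 0.002
grip_force: 1.4
```

View pics/w3.png

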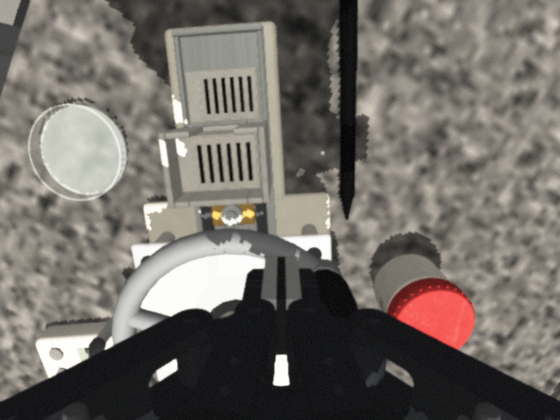

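The cassette is coming out onto the ledge at (235,95), and the grip stands ahead of the fingers at (340,295). I'll continue.

```bash
python3 -m jog '[{"dx":0.0065,"dy":0.0002,"dz":0,"turn":0},{"dx":0.013,"dy":-0.0002,"dz":0,"turn":0},{"dx":0.0194,"dy":-0.0014,"dz":0,"turn":0},{"dx":0.0256,"dy":-0.0031,"dz":0,"turn":0},{"dx":0.0316,"dy":-0.0056,"dz":0,"turn":0},{"dx":0.0373,"dy":-0.0086,"dz":0,"turn":0},{"dx":0.0427,"dy":-0.0122,"dz":0,"turn":0},{"dx":0.0477,"dy":-0.0164,"dz":0,"turn":0},{"dx":0.0522,"dy":-0.0211,"dz":0,"turn":0},{"dx":0.0562,"dy":-0.0262,"dz":0,"turn":0}]' && python3 -m jog '[{"dx":0.0034,"dy":-0.0055,"dz":0,"turn":0},{"dx":0.0063,"dy":-0.0113,"dz":0,"turn":0},{"dx":0.0085,"dy":-0.0174,"dz":0,"turn":0},{"dx":0.0101,"dy":-0.0237,"dz":0,"turn":0},{"dx":0.011,"dy":-0.0302,"dz":0,"turn":0},{"dx":0.0112,"dy":-0.0366,"dz":0,"turn":0},{"dx":0.0108,"dy":-0.0431,"dz":0,"turn":0},{"dx":0.0096,"dy":-0.0495,"dz":0,"turn":0},{"dx":0.0078,"dy":-0.0557,"dz":0,"turn":0},{"dx":0.0054,"dy":-0.0618,"dz":0,"turn":0}]'
python3 - <<'E'
import numpy as np
A=np.array([563,115.2]);P=lambda t:A+62*np.array([np.cos(np.radians(t)),np.sin(np.radians(t))])
for s,ts in((-385,np.arange(-391,-446,-6)),(-445,[-451,-457,-463,-468,-472,-475,-478,-480,-482,-482])): print(s,[tuple(np.round((P(t)-P(s))/1000,4).tolist()) for t in ts])
E
```

```text
time_s: 9.05
eef_pos: [614.0, 150.5, 92.3]
tool_rot: [-1.632, -2.685, -0.0]
wrist_force: [-1.2, 2.0, 0.6]
gripper_width: 0.001
grip_force: 1.4
time_s: 10.3
eef_pos: [619.4, 88.4, 92.4]
tool_rot: [1.632, 2.684, 0.0]
wrist_force: [1.8, 1.7, -0.7]
gripper_width: -0.004
grip_force: 1.4
-385 [(-0.003, -0.0057), (-0.0067, -0.0111), (-0.0108, -0.0161), (-0.0155, -0.0206), (-0.0206, -0.0246), (-0.0261, -0.028), (-0.032, -0.0309), (-0.0381, -0.0331), (-0.0444, -0.0347), (-0.0508, -0.0356)]
-445 [(-0.0065, -0.0002), (-0.013, 0.0002), (-0.0194, 0.0014), (-0.0246, 0.0028), (-0.0286, 0.0043), (-0.0316, 0.0056), (-0.0345, 0.007), (-0.0364, 0.0081), (-0.0383, 0.0092), (-0.0383, 0.0092)]
```

```bash
python3 -m jog '[{"dx":-0.003,"dy":-0.0057,"dz":0,"turn":0},{"dx":-0.0067,"dy":-0.0111,"dz":0,"turn":0},{"dx":-0.0108,"dy":-0.0161,"dz":0,"turn":0},{"dx":-0.0155,"dy":-0.0206,"dz":0,"turn":0},{"dx":-0.0206,"dy":-0.0246,"dz":0,"turn":0},{"dx":-0.0261,"dy":-0.028,"dz":0,"turn":0},{"dx":-0.032,"dy":-0.0309,"dz":0,"turn":0},{"dx":-0.0381,"dy":-0.0331,"dz":0,"turn":0},{"dx":-0.0444,"dy":-0.0347,"dz":0,"turn":0},{"dx":-0.0508,"dy":-0.0356,"dz":0,"turn":0}]' && python3 -m jog '[{"dx":-0.0065,"dy":-0.0002,"dz":0,"turn":0},{"dx":-0.013,"dy":0.0002,"dz":0,"turn":0},{"dx":-0.0194,"dy":0.0014,"dz":0,"turn":0},{"dx":-0.0246,"dy":0.0028,"dz":0,"turn":0},{"dx":-0.0286,"dy":0.0043,"dz":0,"turn":0},{"dx":-0.0316,"dy":0.0056,"dz":0,"turn":0},{"dx":-0.0345,"dy":0.007,"dz":0,"turn":0},{"dx":-0.0364,"dy":0.0081,"dz":0,"turn":0},{"dx":-0.0383,"dy":0.0092,"dz":0,"turn":0},{"dx":-0.0383,"dy":0.0092,"dz":0,"turn":0}]'
python3 - <<'E'
from h import *
im=bot.snapshot("wrist");cv2.imwrite("pics/w4.png",im[:,:,::-1])
c=bot.camera_info("wrist")
A=np.array([563,115.2])
for t in(-140,-146,-152.4,-158):
    r=np.radians(t);print(t,proj(c,[*(A+61.7*np.array([np.cos(r),np.sin(r)])),122]))
P=lambda t:A+62*np.array([np.cos(np.radians(t)),np.sin(np.radians(t))])
print([tuple(np.round((P(t)-P(-482))/1000,4).tolist()) for t in(-484,-486,-488,-489,-490,-490.5)])
E
```

```text
time_s: 11.55
eef_pos: [567.9, 53.0, 92.3]
tool_rot: [1.632, 2.684, -0.001]
wrist_force: [2.3, -0.6, -0.3]
gripper_width: 0.001
grip_force: 1.3
time_s: 12.8
eef_pos: [529.7, 62.8, 92.2]
tool_rot: [-1.631, -2.684, 0.0]
wrist_force: [1.1, -1.2, -0.3]
gripper_width: -0.0
grip_force: 0.6
-140 [[260.46793481 267.29839615]]
-146 [[256.95854784 250.04253652]]
-152.4 [[255.33702117 230.78743516]]
-158 [[255.81822425 213.38590122]]
[(-0.0018, 0.0012), (-0.0036, 0.0024), (-0.0053, 0.0037), (-0.0062, 0.0044), (-0.007, 0.0051), (-0.0074, 0.0054)]
```

View pics/w4.png

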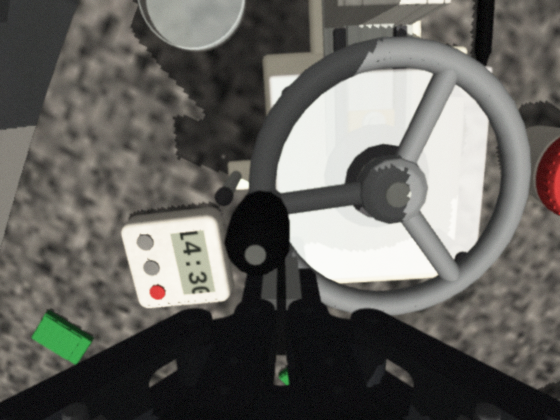

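The grip top is at about (256,254), which is some 7.5° short of home (255,231). I'll push the last bit slowly, then back off and rise.

```bash
python3 -m jog '[{"dx":-0.0009,"dy":0.0006,"dz":0,"turn":0},{"dx":-0.0018,"dy":0.0012,"dz":0,"turn":0},{"dx":-0.0027,"dy":0.0018,"dz":0,"turn":0},{"dx":-0.0036,"dy":0.0024,"dz":0,"turn":0},{"dx":-0.0045,"dy":0.003,"dz":0,"turn":0},{"dx":-0.0053,"dy":0.0037,"dz":0,"turn":0},{"dx":-0.0062,"dy":0.0044,"dz":0,"turn":0},{"dx":-0.0068,"dy":0.0049,"dz":0,"turn":0},{"dx":-0.0068,"dy":0.0049,"dz":0,"turn":0},{"dx":-0.0068,"dy":0.0049,"dz":0,"turn":0}]' && python3 -m jog '[{"dx":0.002,"dy":-0.0015,"dz":0,"turn":0},{"dx":0.006,"dy":-0.004,"dz":0,"turn":0},{"dx":0.012,"dy":-0.0075,"dz":0,"turn":0},{"dx":0.0187,"dy":-0.0108,"dz":0,"turn":0},{"dx":0.0187,"dy":-0.0108,"dz":0.02,"turn":0},{"dx":0.0187,"dy":-0.0108,"dz":0.05,"turn":0},{"dx":0.0187,"dy":-0.0108,"dz":0.08,"turn":0},{"dx":0.0187,"dy":-0.0108,"dz":0.1,"turn":0},{"dx":0.0187,"dy":-0.0108,"dz":0.1,"turn":0},{"dx":0.0187,"dy":-0.0108,"dz":0.1,"turn":0}]'
python3 - <<'E'
from h import *
c=bot.camera_info("wrist");im=bot.snapshot("wrist");cv2.imwrite("pics/w5.png",im[:,:,::-1])
A=np.array([563,115.2]);u=np.array([-.463,.886])
for t in(-146,-152.4,-158):
    r=np.radians(t);print(t,proj(c,[*(A+61.7*np.array([np.cos(r),np.sin(r)])),122]))
print("ledge mid 128,139,156",[proj(c,[*(A+d*u),23]).round() for d in(128,139,156)])
E
```

```text
time_s: 14.1
eef_pos: [523.2, 67.6, 92.2]
tool_rot: [-1.631, -2.684, 0.0]
wrist_force: [1.0, -1.6, -0.2]
gripper_width: 0.001
grip_force: 0.7
time_s: 15.35
eef_pos: [541.8, 56.6, 191.7]
tool_rot: [-1.632, -2.684, 0.001]
wrist_force: [-0.2, -0.1, -1.0]
gripper_width: 0.001
grip_force: 0.0
-146 [[253.83021908 166.17137623]]
-152.4 [[252.90618698 154.48317568]]
-158 [[253.17960608 144.09034998]]
ledge mid 128,139,156 [array([[340., -29.]]), array([[340., -44.]]), array([[340., -68.]])]
```

View pics/w5.png

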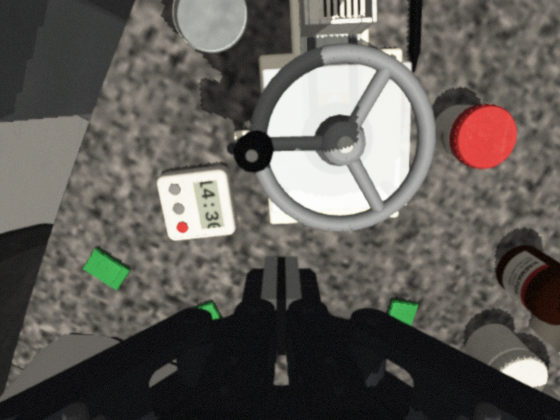

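The grip top is at (253,152), beside its pin, against (253,154) predicted for home. Last, I'll check the ledge from the fixed cameras.

```bash
python3 - <<'E'
from h import *
A=np.array([563,115.2]);u=np.array([-.463,.886])
o=[]
for n,(y,x) in (("top",(200,250)),("scene",(180,275))):
    c=bot.camera_info(n);im=bot.snapshot(n)[:,:,::-1];o.append(cv2.resize(np.ascontiguousarray(im[y:y+80,x:x+80]),(400,400),interpolation=3))
    for d in(119,139,159): print(n,d,((proj(c,[*(A+d*u),23])[0]-(x,y))*5).round())
cv2.imwrite("pics/end.png",np.hstack(o))
E
```

```text
top 119 [189. 232.]
top 139 [152. 250.]
top 159 [115. 268.]
scene 119 [170. 263.]
scene 139 [164. 285.]
scene 159 [157. 308.]
```

View pics/end.png

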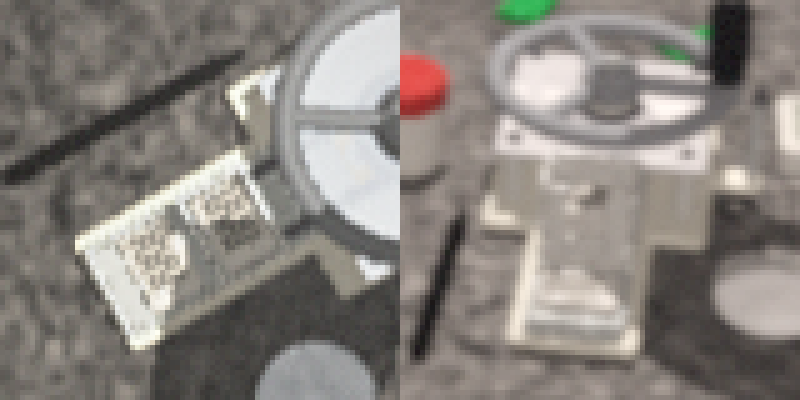

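The delivered cassette lies flat on the ledge at (155,250) in the top crop, where the predicted spot for 139 mm is (152,250). The stack is still in the magazine, the grip is home, and the bystanders are in place. I'm handing it in.

```bash
python3 -c "
from workcell import bot
print(bot.close_job())"
```

```text
the job is handed in; nothing more can be done
None
```

I pushed the handwheel one full clockwise turn; the last pictures show the grip back beside its pin, one cassette on the ledge and nothing else moved, and I handed the job in (no verdict was returned).

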